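# Close a mower engine's fuel tank with its ratchet cap

### The job

Close the fuel tank of the mower engine on the bench: set the big ratchet cap on the filler neck, feel round with light pressure until its lugs drop into the notches, push it gently down against its sprung seal and turn it clockwise to the stop and on until the ratchet has clicked at least three times. Let go, leaving the cap locked down level on the neck, and leave everything else on the bench where it is.

Things in the scene. Friction and masses are not known exactly. Their poses are not given: they have to be found in the camera images.
- cap_center (a point): Centre of the loose fuel cap: black, 51 mm high, about 290 g, on the bench right way up, standing on its plug. On its axis, 25.5 mm above the underside; z up the axis. Its ribbed round body, 67 mm across, reaches from 15.5 mm below to 5.5 mm above. It ends locked with this point 10.5 mm above neck_top; unlocked its seal holds it 14.5 mm or more above.
- cap_bar (a point): Middle of the cap's straight finger bar, on the cap's axis, 15.5 mm above cap_center: the bar to grip is 14 mm thick (along y), 56 mm long (along x) and 20 mm high, up to the cap's top, 10 mm above this point.
- cap_lugs (a point): On the cap's axis, half-way up its lugs. The plug (28 mm wide, tapered, ends 10 mm lower) has three round-edged lugs, 120 degrees apart, to radius 20 mm, 8 mm wide, 4 mm thick. The body turns on the plug by the ratchet: the lugs stand at an unknown angle to the bar, unseen from above. A sprung seal ring, its face 1 mm above this point, takes 4 N to start, 8 N 4 mm in, 10 N at its 6 mm end.
- cap_pawl (a joint): Lift of a spring pawl in the cap's ratchet, m: about 0.001 at rest in a gap, 0.0025 to 0.003 at the top of a tooth; each rise and fall is a click. Clockwise from above, with the plug held, the turning moment climbs to about 0.4 N m, then the ratchet slips with a click, every 15 degrees; below that moment, and anticlockwise, body and plug turn as one.
- neck_top (a point): Centre of the filler neck's mouth, top of its flange; z up. Steel tube 56 mm across, 25 mm high, on the grey tank at the engine's left (+y). The rigid flange is 3 mm thick, opening 34 mm, with three notches to radius 23 mm, on this point's x axis and at 120 degrees either side, each 5 degrees or more wider than a lug at both sides. With its lugs resting on the flange, cap_center is 17.5 mm above.
- neck_under (a point): On the neck's axis at the underside of the flange, 3 mm below neck_top. Lugs that have passed the notches turn below it: they clear it with cap_center 10.5 mm above neck_top (8.5 mm is as far as it goes), meet a stop 60 degrees clockwise of the notch, and hold the cap locked once some 30 degrees from the notch; sooner, the seal lifts the cap again when let go.
- engine: Small vertical-shaft mower engine on two battens, fixed; origin on the bench below its round blower housing (230 mm across, 249 mm high over all). Tank to its +y: neck 195 mm from the origin, mouth 190 mm high; cylinder to +x, air filter to -x, muffler to -y. The starter cover is at most 60 mm above the neck's mouth and 78 mm or more from the neck's axis.
- oil_bottle: Bystander: oil bottle, diameter 72 mm, 190 mm high; origin at the centre of its underside.
- screw_jar: Bystander: glass jar with steel lid, diameter 68 mm, 85 mm high; origin at the centre of its underside.
- spanner: Bystander: steel spanner lying flat, 190 mm long along x; origin at its middle on the bench.
- screwdriver: Bystander: screwdriver with wooden handle, 200 mm long along x, lying; origin at its middle on the bench.
- spark_plug: Bystander: spark plug lying along x, 62 mm long, 21 mm thick; origin at its middle on the bench.
- oil_cap: Bystander: the small oil filler cap, diameter 34 mm, 33 mm high, not to be mistaken for the fuel cap; origin at the centre of its underside.
- filter_element: Bystander: round air filter element, diameter 76 mm, 50 mm high; origin at the centre of its underside.
- wood_offcut: Bystander: wood offcut 140 x 60 x 30 mm, long along x; origin at the centre of its underside.

How it is judged:
On the way, in this order (a step that is already met when the one before it is completed fails the run):
1. the cap is pressed down on the neck with its lugs below the flange (z of cap_center in the frame of neck_top below 0.0125 m and horizontal distance between cap_center and neck_top below 0.004 m and angle between cap_center's own z axis and vertical below 0.08 rad), for 0.1 s.
2. held down in the neck, the cap's pawl rides up to the top of a tooth (first click) (all of step 1 and value of joint cap_pawl above 0.0018 m).
3. the pawl drops into the next gap (first click done) (all of step 1 and value of joint cap_pawl below 0.0015 m).
4. held down in the neck, the cap's pawl rides up to the top of a tooth (second click) (all of step 2).
5. the pawl drops into the next gap (second click done) (all of step 3).
6. held down in the neck, the cap's pawl rides up to the top of a tooth (third click) (all of step 4).
At the end, for the whole second after the job is handed in: The fuel cap is locked on the filler neck: its centre less than 12.5 mm above the top of the neck and within 4 mm of its axis, tilted less than 0.08 rad, the pawl back in a gap (lift under 1.5 mm), the cap at rest (all of step 5 and linear speed of cap below 0.02 m/s); the robot touches nothing.
It fails at once if the cap is pressed or struck against the engine with more than 75 N in all its contacts (contact force between cap and engine above 75 N).
It fails at once if a thing standing or lying about (oil bottle, screw jar, spanner, screwdriver, spark plug, oil filler cap, filter element, wood offcut) is moved more than 30 mm (distance of any of oil_bottle, screw_jar, spanner, screwdriver, spark_plug, oil_cap, filter_element, wood_offcut from where it was at the start of the episode above 0.03 m).
It also fails if it takes over 67 s, if anything falls off the work surface, if the arm or the gripper's body presses on something with over 40 N, if the wrist force passes 120 N, or if a joint passes its speed limit or range.

### The arm

A 6-joint arm with a two-finger parallel gripper is mounted at the origin on the work surface. World frame = base frame: x ahead of the robot, y to its left, z up, the work surface at z = 0. Lengths are in m, angles in rad, forces in N, time in s.
With the tool pointing down it reaches from about 0.275 to 1 m from the base axis. Payload 8.4 kg.
Tool frame: the origin (TCP) lies on the centre line of the jaws, within the pads' length; the fingertips stand 17 mm ahead of it and the grasp point (between the pads) lies 2 mm behind it; z points along the fingers, y is the direction in which the jaws open and shut (so a half turn about z gives the same grasp; the last joint's range is limited). The gripper opens to 85 mm and grips with 20 to 120 N. Pads are 22 mm wide; open, the fingers measure 114 mm over their backs; the gripper's body (76 mm by 85 mm) begins 54 mm behind the grasp point. The pads swing forward as they close: fully open they stand 13 mm farther back than shut.
Start: joints at [1.268, 0.353, 1.633, -0, 1.155, -0.002], TCP at [0.185, 0.597, 0.248] pointing down, gripper open.
Joint ranges: [-2.63, 2.63], [-0.92, 2.1], [0.06, 2.66], [-1.3, 4.44], [0, 2.69], [-3.02, 3.02]. Speed limits (rad/s): [2.22, 2.22, 2.79, 3.14, 3.14, 3.14].

### API

Orientations are given as [roll, pitch, yaw] about the fixed x, y, z axes, in that order (R = Rz(yaw) Ry(pitch) Rx(roll)).
In Python, from plant import status, eyes, job gives the robot as it stands.
- The arm moves only by the tool drive_tool, never from a script. Its arguments are lists of equal length, an entry for each row: "claw": the gripper command: -1 is fully open, 1 is shut, values between are in proportion; "linear": the shift along the world's x, y, z in mm, a list of three; "yaw": the turn about the world's z in rad. A call has 1 to 5 rows; each row is the pose to reach, as a shift and turn from the pose commanded when the call began; what a row does not reach only later rows make up. A row lasts 1/12 s, in which the tool goes at most 41.7 mm and 7.16 degrees, less where a joint would pass 70% of its speed; a pose out of reach is approached as far as the arm can. A call with a gripper value outside its range is refused whole. The fingers move at their own pace and stop on an object; "newtons" is the grip in N (left out, the last holds). Time passes only in rows, so rows that repeat a pose let the fingers close. It gives the time, the measured TCP pose, the force and the opening at its end, in the units of the state.
- status.sense(): the state, without advancing time (a new reading comes with each control period).
- eyes.snapshot(name): name is "side" or "top" or "wrist"; returns a dict with "color" (400x640x3 uint8, red, green, blue), "fov_y" (degrees; the focal length in pixels is half the picture's height over the tangent of half this angle, whatever the lens; pixels are square), "cx", "cy" (the principal point, pixels), "eye" and "rotation" of the camera in the world. Camera axes: x right, y up, looking along -z (the intrinsics and any distortion apply to the point x, -y, -z); pixel columns grow to the right and rows downward; lengths in m; the calibration is good to about 2 mm. A picture is of the moment at which its call begins. There is no depth.
- job.hand_in(): hands the job in, once; it reports no verdict.
The state is a dict: "clock": time; "joint_pos": joint angles; "qvel": joint speeds; "tau": joint torques, N m; "position": TCP position; "eef_rot": TCP orientation; "wrist_force": force on the tool from outside, world axes, zero at the start; "moment": the same for the moment, N m; "gripper_width": finger opening in m.
Only numpy, scipy, OpenCV 4.12 (cv2) and the standard library are available. Lean on these libraries where they do the work, as an engineer would, in place of code of your own. Each camera call takes 0.05 s, during which the arm holds its last target. There are 200 camera calls.

## Working session

There is one attempt and no reset: what is moved stays moved. The work goes in short steps, Python scripts to look and compute and a tool call to move; the robot and the scene stay as the last step left them, time stands still between calls to the robot, and variables do not carry over. Pictures are saved under pics/ and viewed, about 8 in all and at most 12, crops included, and the job is handed in when it is done.

Besides the shell and the picture viewer there is one more tool, called after "Request:" as a command line: name --pt "numbers of a row" for each row, then --argument value for the rest. drive_tool: Moves the arm, as the interface text tells. Its arguments: {"type":"object","properties":{"claw":{"type":"array"},"linear":{"type":"array"},"yaw":{"type":"array"},"newtons":{"type":"number"}},"required":["claw","linear","yaw"]}

```bash
ls; mkdir -p pics; cat > h.py <<'E'
import numpy as np, cv2
from plant import status, eyes, job
def snap(n,f=None):
    s=eyes.snapshot(n)
    if f: cv2.imwrite('pics/'+f,cv2.cvtColor(s['color'],cv2.COLOR_RGB2BGR))
    return s
def ray(s,u,v):
    f=200/np.tan(np.radians(s['fov_y']/2))
    d=np.array([(u-s['cx'])/f,-(v-s['cy'])/f,-1.]); R=np.array(s['rotation']).reshape(3,3)
    return np.array(s['eye']),R@d
def onz(s,u,v,z):
    e,d=ray(s,u,v); return e+d*(z-e[2])/d[2]
def proj(s,p):
    f=200/np.tan(np.radians(s['fov_y']/2)); R=np.array(s['rotation']).reshape(3,3)
    q=R.T@(np.array(p)-np.array(s['eye'])); return s['cx']-f*q[0]/q[2], s['cy']+f*q[1]/q[2]
E
python3 - <<'E'
from h import *
for n in('top','side','wrist'):
    s=snap(n,n+'0.png'); print(n,{k:v for k,v in s.items() if k!='color'})
print(status.sense())
E
```

```text
pics
top {'fov_y': 50.422513596976145, 'cx': 318.65544562134124, 'cy': 196.57970673544062, 'eye': array([0.29704632, 0.14109672, 1.16163567]), 'rotation': array([ 0.20366085,  0.00281525, -1.63172931])}
side {'fov_y': 52.45151865244985, 'cx': 316.7233777235103, 'cy': 197.4400002364047, 'eye': array([0.45647568, 0.943444  , 0.63451273]), 'rotation': array([ 1.03052986,  0.01929678, -3.10209237])}
wrist {'fov_y': 64.15397644093078, 'cx': 316.9313079068522, 'cy': 197.60558707345047, 'eye': array([0.11345778, 0.61974369, 0.37529385]), 'rotation': array([-0.29659756,  0.00134908,  1.26980482])}
{'clock': 0.15, 'joint_pos': array([ 1.26757300e+00,  3.53484731e-01,  1.63397017e+00,  2.18808721e-05,
        1.15518940e+00, -2.39799742e-03]), 'qvel': array([-0.00068493, -0.00227785, -0.00397359, -0.00210009, -0.00052392,
        0.00160219]), 'tau': array([-7.95054825e-05, -6.05633712e+01, -3.42340922e+01,  2.67225278e-05,
        6.09681607e-03, -2.46660539e-05]), 'position': array([0.18508196, 0.59660424, 0.24773389]), 'eef_rot': array([-3.14054107e+00, -2.25306489e-05,  2.84075847e+00]), 'wrist_force': array([-0.02416219, -0.02827601, -0.06316634]), 'moment': array([-0.02926267,  0.0091572 ,  0.01602526]), 'gripper_width': 0.08517504927754235}
```

View pics/top0.png

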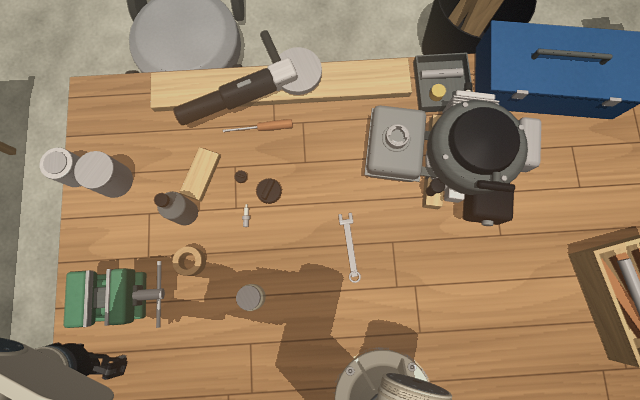

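View pics/side0.png

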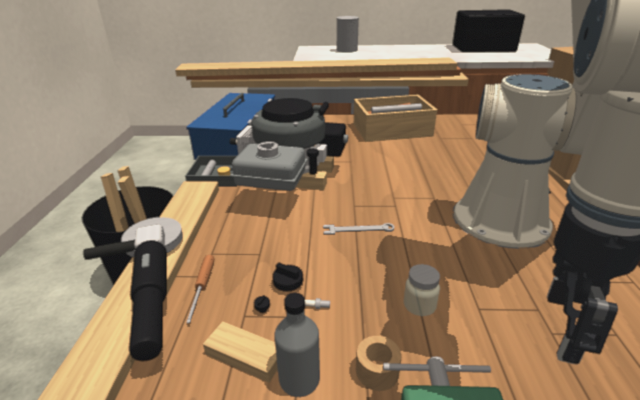

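Top view: the fuel cap is at about (268,190) and the neck at about (397,136). Side view: cap at (287,277), neck at (268,148). Next I'll work out positions and look at close crops.

```bash
sed -i '1a from scipy.spatial.transform import Rotation as Ro' h.py; sed -i "s/np.array(s\['rotation'\]).reshape(3,3)/Ro.from_euler('xyz',s['rotation']).as_matrix()/" h.py
python3 - <<'E'
from h import *
t=snap('top');s=snap('side')
def tri(a,b):
    e1,d1=ray(t,*a);e2,d2=ray(s,*b)
    k=np.linalg.lstsq(np.c_[d1,-d2],e2-e1,rcond=None)[0]
    p,q=e1+k[0]*d1,e2+k[1]*d2;return (p+q)/2,np.linalg.norm(p-q)
print('neck',onz(t,397,136,.19),onz(s,268,147,.19),tri((397,136),(268,147)))
print('cap',onz(t,268,190,.031),onz(s,287,277,.031))
for nm,p in dict(oilcap=(241,176),plug=(247,216),filt=(188,261),wood=(201,173),bott=(165,200),spann=(349,248),sd=(258,127),starter=(487,137),eng=(477,145)).items(): print(nm,onz(t,*p,.02 if nm not in('starter','eng') else .24))
c=t['color'][110:230,220:440]; cs=s['color'][120:300,220:340]
a=cv2.resize(t['color'][160:220,225:305],None,fx=6,fy=6,interpolation=cv2.INTER_CUBIC)
b=cv2.resize(t['color'][105:165,365:430],None,fx=6,fy=6,interpolation=cv2.INTER_CUBIC)[:360,:300]
cv2.imwrite('pics/c1.png',cv2.cvtColor(np.hstack([a,b]),cv2.COLOR_RGB2BGR))
E
```

```text
neck [ 0.63442207 -0.06552219  0.19      ] [ 0.636446   -0.06053788  0.19      ] (array([ 0.63648073, -0.06616247,  0.18719127]), np.float64(0.0020476608371387817))
cap [0.55709466 0.26683449 0.031     ] [0.55945755 0.27620472 0.031     ]
oilcap [0.60399198 0.34135857 0.02      ]
plug [0.49072781 0.32775207 0.02      ]
filt [0.37911763 0.48790768 0.02      ]
wood [0.61944349 0.45212949 0.02      ]
bott [0.54892606 0.5511276  0.02      ]
spann [0.3873072  0.05743551 0.02      ]
sd [0.74468051 0.28967736 0.02      ]
starter [ 0.60198407 -0.25923802  0.24      ]
eng [ 0.58442255 -0.23392113  0.24      ]
```

View pics/c1.png

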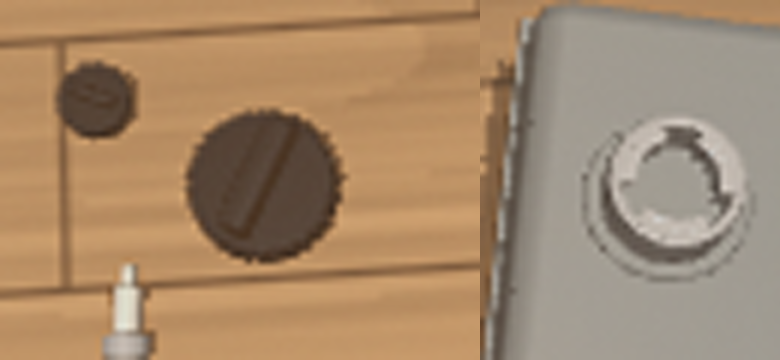

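Crop: the cap body is centred at top-image pixel (269,191), with the bar running up and to the right. The neck is centred at about (398,135.3), with notches up, lower right and lower left. I'll go over the neck first for a close look, then to the cap.

Request:
drive_tool --claw '[-1, -1, -1, -1, -1]' --pt "450 -660 72" --pt "450 -660 72" --pt "450 -660 72" --pt "450 -660 72" --pt "450 -660 72" --yaw '[-0.16, -0.16, -0.16, -0.16, -0.16]' --newtons 60

```text
clock: 0.67
position: [0.3026, 0.4238, 0.2671]
eef_rot: [-3.142, 0.0, 2.681]
wrist_force: [1.3, 0.3, 0.9]
gripper_width: 0.0856
```

Request:
drive_tool --claw '[-1, -1, -1, -1, -1]' --pt "334 -488 53" --pt "334 -488 53" --pt "334 -488 53" --pt "334 -488 53" --pt "334 -488 53" --yaw '[0, 0, 0, 0, 0]'

```text
clock: 1.08
position: [0.42, 0.2524, 0.286]
eef_rot: [3.141, 0.0, 2.681]
wrist_force: [0.1, 1.3, -0.1]
gripper_width: 0.0851
```

Request:
drive_tool --claw '[-1, -1, -1, -1, -1]' --pt "217 -316 34" --pt "217 -316 34" --pt "217 -316 34" --pt "217 -316 34" --pt "217 -316 34" --yaw '[0, 0, 0, 0, 0]'

```text
clock: 1.5
position: [0.5375, 0.0812, 0.3043]
eef_rot: [3.141, 0.0, 2.681]
wrist_force: [0.7, 0.3, -0.4]
gripper_width: 0.0855
```

Request:
drive_tool --claw '[-1, -1, -1, -1, -1]' --pt "99 -144 14" --pt "99 -144 14" --pt "99 -144 14" --pt "99 -144 14" --pt "99 -144 14" --yaw '[0, 0, 0, 0, 0]'

```text
clock: 1.92
position: [0.6385, -0.0659, 0.3181]
eef_rot: [-3.141, 0.003, 2.678]
wrist_force: [-1.3, 0.2, -0.9]
gripper_width: 0.0851
```

```bash
python3 - <<'E'
from h import *
x=status.sense();print(x['position'],x['eef_rot'])
s=snap('wrist','w1.png');print(proj(s,(.635,-.065,.19)),s['eye'])
np.save('w1s.npy',s,allow_pickle=True)
E
```

```text
[ 0.63848251 -0.06586557  0.31812211] [-3.14065609e+00  2.72695571e-03  2.67780561e+00]
(np.float64(315.3572989116366), np.float64(189.93841766357576)) [ 0.57113815 -0.03124638  0.4455954 ]
```

View pics/w1.png

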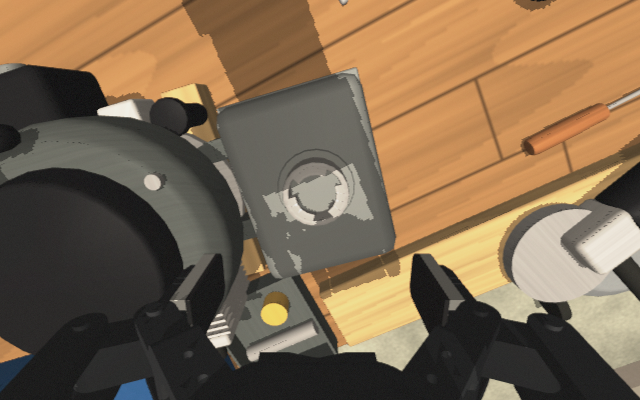

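The wrist view shows the flange ring at about (283..350, 157..224), so its centre is near (316,190). That agrees with the neck at about (0.635,-0.065). I'll refine this on one crop.

```bash
python3 - <<'E'
from h import *
i=cv2.imread('pics/w1.png')[140:240,265:365]
cv2.imwrite('pics/w1c.png',cv2.resize(i,None,fx=6,fy=6,interpolation=cv2.INTER_CUBIC))
t=snap('top')
p=[onz(t,225+u/6,160+v/6,z) for u,v,z in((265,186,.031),(235,230,.051),(290,127,.051))]
print(p,np.arctan2(*(p[2]-p[1])[1::-1]))
E
```

```text
[array([0.55410748, 0.26376185, 0.031     ]), array([0.53035418, 0.27566174, 0.051     ]), array([0.57594913, 0.24938614, 0.051     ])] -0.5227981328842652
```

View pics/w1c.png

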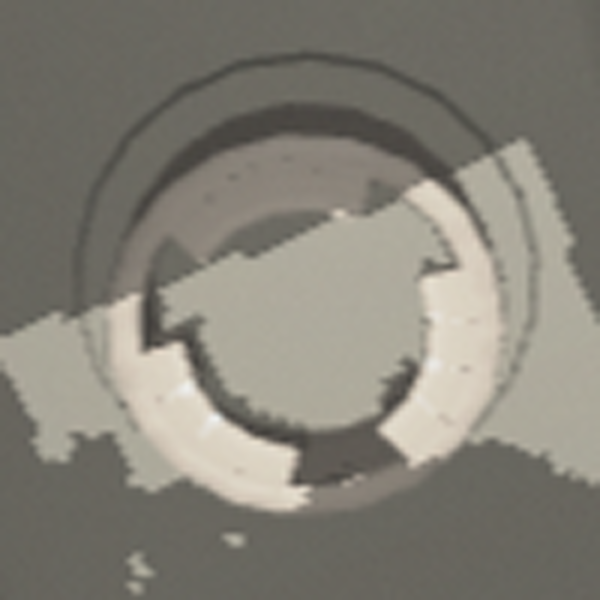

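Request:
drive_tool --claw '[-1, -1, -1, -1, -1]' --pt "-80 332 -30" --pt "-80 332 -30" --pt "-80 332 -30" --pt "-80 332 -30" --pt "-80 332 -30" --yaw '[0, 0, 0, 0, 0]'

```text
clock: 2.43
position: [0.5849, 0.1437, 0.2996]
eef_rot: [3.142, -0.001, 2.681]
wrist_force: [1.1, -0.2, 0.6]
gripper_width: 0.0855
```

Request:
drive_tool --claw '[-1, -1, -1, -1, -1]' --pt "-32 130 -30" --pt "-32 130 -60" --pt "-32 130 -120" --pt "-32 130 -120" --pt "-32 130 -120" --yaw '[0, 0, 0, 0, 0]'

```text
clock: 2.85
position: [0.5511, 0.2736, 0.1765]
eef_rot: [-3.139, -0.003, 2.684]
wrist_force: [-0.5, 0.3, -0.6]
gripper_width: 0.0854
```

```bash
python3 - <<'E'
from h import *
x=status.sense();print(x['position'],x['eef_rot'])
s=snap('wrist','w2.png');print(proj(s,(.557,.267,.031)),proj(s,(.557,.267,.051)))
np.save('w2s.npy',s,allow_pickle=True)
i=cv2.imread('pics/w2.png'); cv2.imwrite('pics/w2c.png',cv2.resize(i[80:300,200:440],None,fx=2.5,fy=2.5,interpolation=cv2.INTER_CUBIC))
E
```

```text
[0.55107175 0.27357975 0.17649953] [-3.13917773e+00 -2.94418610e-03  2.68361512e+00]
(np.float64(312.9954262708823), np.float64(198.24327938606203)) (np.float64(312.647827287474), np.float64(205.21669551635836))
```

View pics/w2c.png

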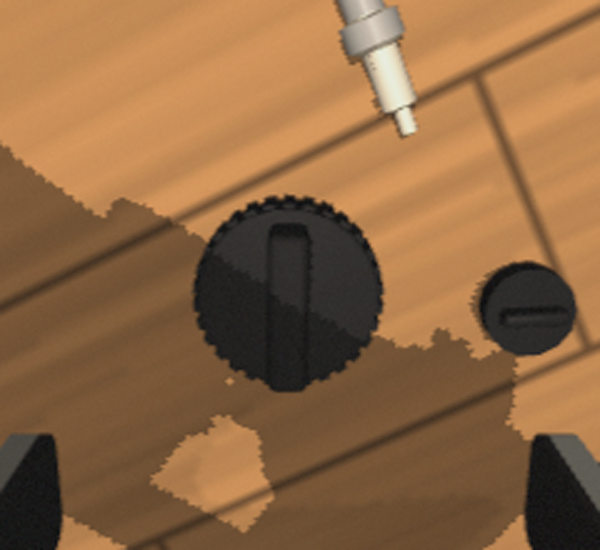

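```bash
python3 - <<'E'
from h import *
s=np.load('w1s.npy',allow_pickle=True).item()
c=onz(s,265+305/6,140+322/6,.19);n=onz(s,265+350/6,140+465/6,.19);print('neck',c,np.degrees(np.arctan2(*(n-c)[1::-1])),np.linalg.norm(n-c))
for u,v in((110,322),(500,322),(305,132),(305,513)):print(np.linalg.norm(onz(s,265+u/6,140+v/6,.19)-c))
s=np.load('w2s.npy',allow_pickle=True).item()
c=onz(s,200+288.5/2.5,80+293/2.5,.031);print('cap',c)
for u,v in((194,293),(383,293),(288,197),(288,390)):print(np.linalg.norm(onz(s,200+u/2.5,80+v/2.5,.031)-c))
b=[onz(s,200+289/2.5,80+v/2.5,.051) for v in(225,390)];print(b,np.mean(b,0), np.linalg.norm(b[0]-b[1]),np.arctan2(*(b[0]-b[1])[1::-1]))
E
```

```text
neck [ 0.63806806 -0.06609593  0.19      ] -9.838277616834574 0.02217492719388537
0.027143169116694316
0.02713642970143092
0.02675342341153679
0.028591877262102192
cap [0.55707654 0.26936465 0.031     ]
0.03382590108766981
0.033803194261445506
0.034613812786337926
0.037629774525278326
[array([0.53124172, 0.28249517, 0.051     ]), array([0.58307941, 0.25684955, 0.051     ])] [0.55716057 0.26967236 0.051     ] 0.057834626533825345 2.682170665189539
```

Request:
drive_tool --claw '[0, 0, 0, 0, 0]' --pt "6 -4 -40" --pt "6 -4 -80" --pt "6 -4 -100" --pt "6 -4 -115" --pt "6 -4 -126" --yaw '[0, 0, 0, 0, 0]' --newtons 100

```text
clock: 3.32
position: [0.5593, 0.2671, 0.0525]
eef_rot: [-3.14, -0.002, 2.682]
wrist_force: [-0.1, 1.3, 0.7]
gripper_width: 0.0429
```

Request:
drive_tool --claw '[1, 1, 1, 1, 1]' --pt "0 0 0" --pt "0 0 0" --pt "0 0 0" --pt "0 0 0" --pt "0 0 0" --yaw '[0, 0, 0, 0, 0]'

```text
clock: 3.73
position: [0.5617, 0.2673, 0.0551]
eef_rot: [3.14, 0.001, 2.681]
wrist_force: [-1.2, 0.3, 2.2]
gripper_width: 0.0108
```

```bash
python3 - <<'E'
from h import *
s=snap('side');s=snap('wrist','w3.png')
x=status.sense();print(x['position'],x['wrist_force'],x['moment'],x['gripper_width'],x['qvel'])
i=cv2.imread('pics/w3.png'); cv2.imwrite('pics/w3c.png',cv2.resize(i[150:400,160:480],None,fx=2,fy=2))
E
```

```text
[0.56180027 0.2673052  0.05499511] [-0.37556194  0.4334224   5.54763657] [0.04466256 0.21103521 0.04378523] 0.011204961809208509 [ 0.00094108  0.00334431 -0.00109079 -0.0009413   0.0009029   0.00040703]
```

View pics/w3c.png

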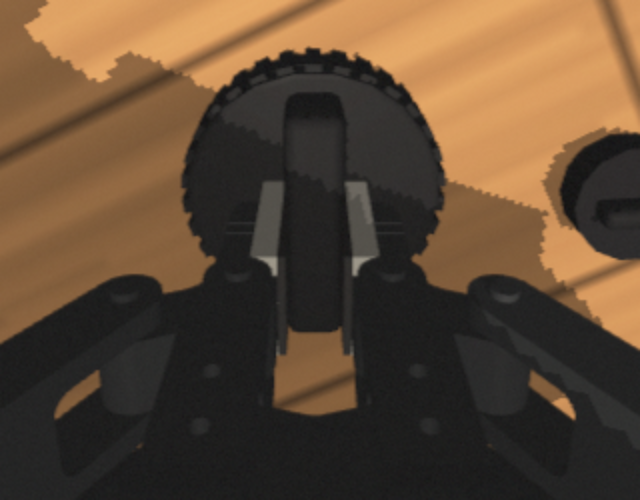

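The bar sits between the pads, but the grip is about 5 mm off centre along the bar. I'll regrip centred.

Request:
drive_tool --claw '[0, 0, 0, 0, 0]' --pt "0 0 0" --pt "0 0 0" --pt "-5 2 0" --pt "-5 2 0" --pt "-5 2 0" --yaw '[0, 0, 0, 0, 0]'

```text
clock: 4.25
position: [0.5556, 0.269, 0.0536]
eef_rot: [-3.141, -0.0, 2.681]
wrist_force: [0.4, -0.2, 1.2]
gripper_width: 0.0429
```

Request:
drive_tool --claw '[0, 1, 1, 1, 1]' --pt "0 0 0" --pt "0 0 0" --pt "0 0 0" --pt "0 0 0" --pt "0 0 0" --yaw '[0, 0, 0, 0, 0]'

```text
clock: 4.67
position: [0.5564, 0.2691, 0.0541]
eef_rot: [3.141, 0.0, 2.681]
wrist_force: [-0.6, -0.4, 3.8]
gripper_width: 0.0114
```

Request:
drive_tool --claw '[1, 1, 1, 1]' --pt "0 0 0" --pt "0 0 0" --pt "0 0 0" --pt "0 0 0" --yaw '[0, 0, 0, 0]'

```text
clock: 5.0
position: [0.5564, 0.2691, 0.0541]
eef_rot: [3.141, 0.0, 2.681]
wrist_force: [0.4, -0.8, 5.2]
gripper_width: 0.011
```

Request:
drive_tool --claw '[1, 1, 1, 1, 1]' --pt "0 0 40" --pt "0 0 80" --pt "0 0 120" --pt "0 0 160" --pt "5 -20 190" --yaw '[0, 0, 0.1, 0.2, 0.3]' --newtons 110

```text
clock: 5.42
position: [0.5609, 0.2513, 0.2466]
eef_rot: [3.139, 0.001, 2.987]
wrist_force: [0.9, 1.1, -1.8]
gripper_width: 0.011
```

Request:
drive_tool --claw '[1, 1, 1, 1, 1]' --pt "10 -38 15" --pt "20 -76 35" --pt "30 -114 35" --pt "40 -152 35" --pt "50 -190 35" --yaw '[0.1, 0.2, 0.3, 0.4, 0.4]'

```text
clock: 5.83
position: [0.6109, 0.0571, 0.2786]
eef_rot: [-3.142, -0.0, -2.896]
wrist_force: [1.3, 0.3, -3.0]
gripper_width: 0.0108
```

Request:
drive_tool --claw '[1, 1, 1, 1, 1]' --pt "10 -38 0" --pt "20 -76 0" --pt "24 -110 0" --pt "25 -125 0" --pt "25 -125 0" --yaw '[0, 0, 0, 0, 0]'

```text
clock: 6.25
position: [0.6357, -0.0695, 0.2776]
eef_rot: [-3.141, -0.002, -2.906]
wrist_force: [-0.3, 0.3, -2.1]
gripper_width: 0.0111
```

```bash
python3 - <<'E'
from h import *
snap('wrist','w4.png');snap('top','t4.png'); s=snap('side','s4.png')
x=status.sense();print(x['position'],x['eef_rot'],x['wrist_force'],x['moment'],x['gripper_width'],x['joint_pos'])
a=cv2.imread('pics/s4.png');b=cv2.imread('pics/t4.png')
a=cv2.resize(a[60:210,200:350],None,fx=2.65,fy=2.65);b=cv2.resize(b[60:210,320:470],None,fx=2.65,fy=2.65)
cv2.imwrite('pics/c4.png',np.hstack([a,b]))
E
```

```text
[ 0.63559362 -0.06529241  0.27807637] [ 3.14047626e+00 -1.14207714e-03 -2.90261968e+00] [ 0.12660925  0.56455557 -1.71139626] [-0.04139373  0.02574867  0.06427119] 0.011113560907262732 [-1.05054606e-01  3.50080425e-01  1.56940706e+00  7.08030250e-04
  1.22355694e+00 -1.91506470e+00]
```

View pics/c4.png

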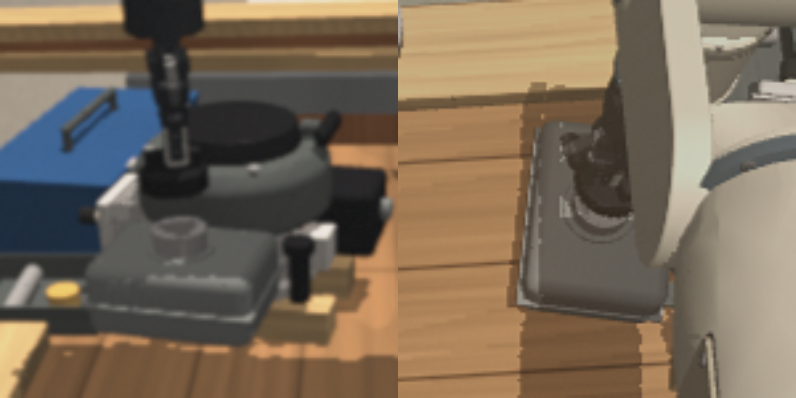

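The cap is held level above the neck. Now I'll lower it to just above contact and then feel downwards.

Request:
drive_tool --claw '[1, 1, 1, 1, 1]' --pt "1.4 -0.7 -15" --pt "1.4 -0.7 -28" --pt "1.4 -0.7 -34" --pt "1.4 -0.7 -37" --pt "1.4 -0.7 -37" --yaw '[0, 0, 0, 0, 0]'

```text
clock: 6.82
position: [0.6369, -0.0659, 0.2407]
eef_rot: [3.141, -0.002, -2.902]
wrist_force: [-0.1, 0.9, -1.8]
gripper_width: 0.0112
```

Request:
drive_tool --claw '[1, 1, 1, 1, 1]' --pt "0 0 -1" --pt "0 0 -2" --pt "0 0 -3" --pt "0 0 -4" --pt "0 0 -4" --yaw '[0, 0, 0, 0, 0]'

```text
clock: 7.23
position: [0.6375, -0.0668, 0.2378]
eef_rot: [-3.142, 0.0, -2.902]
wrist_force: [-0.1, -0.6, -3.5]
gripper_width: 0.0111
```

Request:
drive_tool --claw '[1, 1, 1, 1, 1]' --pt "0 0 -1" --pt "0 0 -2" --pt "0 0 -2" --pt "0 0 -2" --pt "0 0 -2" --yaw '[0, 0, 0, 0, 0]'

```text
clock: 7.65
position: [0.6376, -0.0668, 0.2358]
eef_rot: [-3.142, 0.0, -2.902]
wrist_force: [0.1, -0.4, -1.5]
gripper_width: 0.0112
```

Request:
drive_tool --claw '[1, 1, 1, 1, 1]' --pt "0 0 -1" --pt "0 0 -2" --pt "0 0 -2" --pt "0 0 -2" --pt "0 0 -2" --yaw '[0, 0, 0, 0, 0]'

```text
clock: 8.07
position: [0.6378, -0.0672, 0.2339]
eef_rot: [-3.141, 0.0, -2.903]
wrist_force: [1.7, -3.9, 1.1]
gripper_width: 0.011
```

Request:
drive_tool --claw '[1, 1, 1, 1, 1]' --pt "0 -1 0" --pt "0.5 -1 -0.5" --pt "0.5 -1 -1" --pt "0.5 -1 -1" --pt "0.5 -1 -1" --yaw '[0, 0, 0, 0, 0]'

```text
clock: 8.48
position: [0.6381, -0.0675, 0.2334]
eef_rot: [3.141, 0.0, -2.902]
wrist_force: [-0.3, -1.0, 5.3]
gripper_width: 0.0107
```

Lugs rest on the flange at TCP z of about 0.2334, with roughly 7 N of press. Now I'll feel round clockwise.

Request:
drive_tool --claw '[1, 1, 1, 1, 1]' --pt "0 0 0" --pt "0 0 0" --pt "0 0 0" --pt "0 0 0" --pt "0 0 0" --yaw '[-0.06, -0.12, -0.18, -0.24, -0.3]'

```text
clock: 8.9
position: [0.6364, -0.0676, 0.2325]
eef_rot: [3.142, -0.004, 3.078]
wrist_force: [-6.8, 0.2, 2.3]
gripper_width: 0.0107
```

Request:
drive_tool --claw '[1, 1, 1, 1, 1]' --pt "0 0 0" --pt "0 0 0" --pt "0 0 0" --pt "0 0 0" --pt "0 0 0" --yaw '[-0.06, -0.12, -0.18, -0.24, -0.3]'

```text
clock: 9.32
position: [0.6363, -0.0667, 0.2321]
eef_rot: [3.141, -0.005, 2.779]
wrist_force: [-5.2, 4.1, 2.7]
gripper_width: 0.0109
```

Request:
drive_tool --claw '[1, 1, 1, 1, 1]' --pt "-0.8 0.5 -0.5" --pt "-0.8 0.5 -1" --pt "-0.8 0.5 -1" --pt "-0.8 0.5 -1" --pt "-0.8 0.5 -1" --yaw '[0, 0, 0, 0, 0]'

```text
clock: 9.73
position: [0.6362, -0.0666, 0.2307]
eef_rot: [3.141, -0.003, 2.782]
wrist_force: [-4.2, 3.9, -4.5]
gripper_width: 0.0108
```

```bash
python3 - <<'E'
from h import *
x=status.sense();print(x['position'],x['eef_rot'],x['wrist_force'],x['moment'])
E
```

```text
[ 0.63621219 -0.06658347  0.23065935] [ 3.14145918e+00 -3.00713427e-03  2.78155720e+00] [-4.17842105  3.93911311 -4.4764502 ] [0.61581712 0.71070526 0.14985827]
```

Request:
drive_tool --claw '[1, 1, 1, 1, 1]' --pt "0 0 -0.5" --pt "0 0 -1" --pt "0 0 -1.5" --pt "0 0 -1.5" --pt "0 0 -1.5" --yaw '[0, 0, 0, 0, 0]'

```text
clock: 10.15
position: [0.6369, -0.067, 0.23]
eef_rot: [3.141, -0.001, 2.781]
wrist_force: [-3.4, 2.1, -0.5]
gripper_width: 0.0111
```

Request:
drive_tool --claw '[1, 1, 1, 1, 1]' --pt "0 0 -0.5" --pt "0 0 -1" --pt "0 0 -1.5" --pt "0 0 -1.5" --pt "0 0 -1.5" --yaw '[0, 0, 0, 0, 0]'

```text
clock: 10.57
position: [0.6371, -0.0671, 0.2294]
eef_rot: [3.141, -0.0, 2.781]
wrist_force: [-5.7, 2.9, 5.0]
gripper_width: 0.0111
```

Request:
drive_tool --claw '[1, 1, 1, 1, 1]' --pt "0 0 -0.5" --pt "0 0 -1" --pt "0 0 -1.5" --pt "0 0 -1.5" --pt "0 0 -1.5" --yaw '[0, 0, 0, 0, 0]'

```text
clock: 10.98
position: [0.6372, -0.0671, 0.2283]
eef_rot: [3.141, 0.0, 2.781]
wrist_force: [-6.5, 2.7, 7.2]
gripper_width: 0.0112
```

```bash
python3 - <<'E'
from h import *
x=status.sense();print(x['position'],x['eef_rot'],x['wrist_force'],x['moment'])
E
```

```text
[ 0.63719294 -0.06711752  0.22832433] [3.14125355e+00 2.14749676e-04 2.78093068e+00] [-6.48379245  2.67084035  7.21281177] [0.49004511 1.24100077 0.01951915]
```

The response looks like the seal (about 1–2 N/mm), so the lugs appear to be in the notches. I'll ease the side load, press a little more and turn clockwise.

Request:
drive_tool --claw '[1, 1, 1, 1, 1]' --pt "-0.8 0.3 -0.5" --pt "-0.8 0.3 -1" --pt "-0.8 0.3 -1.5" --pt "-0.8 0.3 -1.5" --pt "-0.8 0.3 -1.5" --yaw '[0, 0, 0, 0, 0]'

```text
clock: 11.4
position: [0.6371, -0.0671, 0.2273]
eef_rot: [3.141, 0.002, 2.781]
wrist_force: [-5.5, 2.9, 8.2]
gripper_width: 0.0108
```

Request:
drive_tool --claw '[1, 1, 1, 1, 1]' --pt "0 0 0" --pt "0 0 0" --pt "0 0 0" --pt "0 0 0" --pt "0 0 0" --yaw '[-0.05, -0.1, -0.15, -0.15, -0.15]'

```text
clock: 11.82
position: [0.6367, -0.067, 0.2271]
eef_rot: [3.141, 0.001, 2.631]
wrist_force: [-6.3, 1.7, 8.5]
gripper_width: 0.0111
```

```bash
python3 - <<'E'
from h import *
x=status.sense();print(x['position'],x['eef_rot'],x['wrist_force'],x['moment'])
E
```

```text
[ 0.63672738 -0.06702314  0.22711263] [3.14118770e+00 1.08269301e-03 2.63062200e+00] [-6.31962091  1.70514229  8.46410128] [ 0.33671986  1.11150439 -0.02482059]
```

Request:
drive_tool --claw '[1, 1, 1, 1, 1]' --pt "-0.5 0 -0.5" --pt "-0.5 0 -1" --pt "-0.5 0 -1.5" --pt "-0.5 0 -1.5" --pt "-0.5 0 -1.5" --yaw '[0, 0, 0, 0, 0]'

```text
clock: 12.23
position: [0.6367, -0.067, 0.227]
eef_rot: [3.14, 0.003, 2.631]
wrist_force: [-8.1, 2.6, 16.7]
gripper_width: 0.0108
```

Request:
drive_tool --claw '[1, 1, 1, 1, 1]' --pt "0 0 0" --pt "0 0 0" --pt "0 0 0" --pt "0 0 0" --pt "0 0 0" --yaw '[-0.06, -0.12, -0.18, -0.24, -0.24]'

```text
clock: 12.65
position: [0.6374, -0.067, 0.2271]
eef_rot: [3.139, 0.003, 2.388]
wrist_force: [-5.0, 3.5, 14.7]
gripper_width: 0.011
```

```bash
python3 - <<'E'
from h import *
x=status.sense();print(x['position'],x['eef_rot'],x['wrist_force'],x['moment'])
E
```

```text
[ 0.63742754 -0.06699241  0.22708239] [3.13886916 0.00343618 2.38753684] [-4.97103795  3.48136459 14.73192161] [0.4221648  1.02687467 0.06577561]
```

Request:
drive_tool --claw '[1, 1, 1, 1]' --pt "0 0 0.4" --pt "0 0 0.4" --pt "0 0 0.4" --pt "0 0 0.4" --yaw '[-0.06, -0.12, -0.18, -0.24]'

```text
clock: 12.98
position: [0.6372, -0.0665, 0.2271]
eef_rot: [3.138, 0.001, 2.148]
wrist_force: [-5.1, 6.0, 13.9]
gripper_width: 0.0112
```

```bash
cat > m.py <<'E'
from h import *
x=status.sense();print(x['clock'],x['position'],x['eef_rot'][2],x['wrist_force'],x['moment'])
E
python3 m.py
```

```text
12.9833 [ 0.63716031 -0.06651961  0.22706564] 2.1484581922973436 [-5.09578634  6.0149953  13.88622944] [0.99116752 0.99391836 0.43167231]
```

Request:
drive_tool --claw '[1, 1, 1, 1]' --pt "0 0 0" --pt "0 0 0" --pt "0 0 0" --pt "0 0 0" --yaw '[-0.06, -0.12, -0.18, -0.24]'

```text
clock: 13.32
position: [0.6374, -0.066, 0.227]
eef_rot: [3.137, 0.0, 1.908]
wrist_force: [-3.9, 7.9, 12.6]
gripper_width: 0.011
```

```bash
python3 m.py
```

```text
13.3167 [ 0.63737409 -0.06595677  0.22703906] 1.9084124339350925 [-3.88081411  7.89762222 12.58944689] [1.27188756 0.79540558 0.31840162]
```

The moment is at ratchet level (0.3–0.43 N m), so it is against the stop. I'll keep turning to click, and log the moment.

Request:
drive_tool --claw '[1, 1, 1, 1, 1]' --pt "0 0.5 0" --pt "0 0.5 0" --pt "0 0.5 0" --pt "0 0.5 0" --pt "0 0.5 0" --yaw '[-0.03, -0.06, -0.09, -0.12, -0.12]'

```text
clock: 13.73
position: [0.6377, -0.066, 0.2271]
eef_rot: [3.137, 0.001, 1.79]
wrist_force: [-3.6, 5.4, 11.6]
gripper_width: 0.011
```

```bash
python3 m.py
```

```text
13.7333 [ 0.63766449 -0.06597271  0.22709446] 1.789901656741593 [-3.59536698  5.35234371 11.63581957] [0.88352078 0.70967646 0.38858893]
```

Request:
drive_tool --claw '[1, 1, 1]' --pt "0 0 0" --pt "0 0 0" --pt "0 0 0" --yaw '[-0.04, -0.08, -0.08]'

```text
clock: 13.98
position: [0.638, -0.0664, 0.2271]
eef_rot: [3.136, 0.001, 1.709]
wrist_force: [-2.0, 2.4, 9.6]
gripper_width: 0.0107
```

```bash
python3 m.py
```

```text
13.9833 [ 0.63797141 -0.06641123  0.22709557] 1.7086610634560495 [-2.03892233  2.37202396  9.63845368] [0.54201311 0.48641715 0.06950738]
```

Request:
drive_tool --claw '[1, 1, 1]' --pt "0 0 0" --pt "0 0 0" --pt "0 0 0" --yaw '[-0.04, -0.08, -0.08]'

```text
clock: 14.23
position: [0.638, -0.0663, 0.2271]
eef_rot: [3.136, 0.0, 1.629]
wrist_force: [-1.4, 3.5, 11.3]
gripper_width: 0.0109
```

```bash
python3 m.py
```

```text
14.2333 [ 0.63803623 -0.0663284   0.2270874 ] 1.6290725912472603 [-1.43864699  3.54233503 11.27165606] [0.61799678 0.40318379 0.31331089]
```

Request:
drive_tool --claw '[1, 1, 1]' --pt "0 0 0" --pt "0 0 0" --pt "0 0 0" --yaw '[-0.04, -0.08, -0.08]'

```text
clock: 14.48
position: [0.6383, -0.066, 0.2271]
eef_rot: [3.136, -0.001, 1.549]
wrist_force: [-0.8, 5.1, 10.0]
gripper_width: 0.0106
```

```bash
python3 m.py
```

```text
14.4833 [ 0.63828127 -0.0659687   0.22710058] 1.5493081817446577 [-0.81159292  5.08467382 10.04628273] [0.92377054 0.16072838 0.4060662 ]
```

Request:
drive_tool --claw '[1, 1, 1]' --pt "0 0 0" --pt "0 0 0" --pt "0 0 0" --yaw '[-0.04, -0.08, -0.08]'

```text
clock: 14.73
position: [0.6386, -0.0657, 0.2272]
eef_rot: [3.135, -0.002, 1.469]
wrist_force: [1.2, 5.2, 9.0]
gripper_width: 0.0112
```

```bash
python3 m.py
```

```text
14.7333 [ 0.63862819 -0.06574937  0.2271844 ] 1.468670485768064 [1.1971671  5.24232913 9.02102252] [ 1.05642871  0.0560321  -0.03139004]
```

Request:
drive_tool --claw '[1, 1, 1, 1, 1]' --pt "0 0 0" --pt "0 0 0" --pt "0 0 0" --pt "0 0 0" --pt "0 0 0" --yaw '[-0.05, -0.1, -0.15, -0.2, -0.2]'

```text
clock: 15.15
position: [0.6391, -0.0658, 0.2272]
eef_rot: [3.134, -0.003, 1.269]
wrist_force: [3.1, 4.7, 7.4]
gripper_width: 0.0108
```

```bash
python3 m.py
```

```text
15.15 [ 0.63913029 -0.06577413  0.22716305] 1.2685688965883972 [3.0889371  4.66525073 7.4404417 ] [ 1.09117112 -0.41449968  0.3415311 ]
```

Request:
drive_tool --claw '[1, 1, 1]' --pt "0 0 0" --pt "0 0 0" --pt "0 0 0" --yaw '[-0.04, -0.08, -0.08]'

```text
clock: 15.4
position: [0.6393, -0.0661, 0.2272]
eef_rot: [3.134, -0.003, 1.189]
wrist_force: [3.7, 4.2, 7.5]
gripper_width: 0.011
```

```bash
python3 m.py
```

```text
15.4 [ 0.63931185 -0.06612706  0.22724251] 1.188664691768707 [3.67614534 4.18576192 7.4833281 ] [ 0.82013709 -0.47418703 -0.11639488]
```

Request:
drive_tool --claw '[1, 1, 1, 1, 1]' --pt "0 0 0" --pt "0 0 0" --pt "0 0 0" --pt "0 0 0" --pt "0 0 0" --yaw '[-0.05, -0.1, -0.14, -0.18, -0.18]'

```text
clock: 15.82
position: [0.6398, -0.0666, 0.2273]
eef_rot: [3.133, -0.004, 1.009]
wrist_force: [4.7, 2.7, 6.0]
gripper_width: 0.0108
```

```bash
python3 m.py
```

```text
15.8167 [ 0.63979219 -0.06655994  0.22731157] 1.0091375111914855 [4.74868431 2.69559803 5.98646578] [ 0.56461512 -0.82515697  0.32454668]
```

Request:
drive_tool --claw '[1, 1, 1]' --pt "0 0 0" --pt "0 0 0" --pt "0 0 0" --yaw '[-0.04, -0.08, -0.08]'

```text
clock: 16.07
position: [0.6397, -0.0664, 0.2274]
eef_rot: [3.134, -0.005, 0.929]
wrist_force: [5.6, 3.0, 7.0]
gripper_width: 0.011
```

```bash
python3 m.py
```

```text
16.0667 [ 0.63974132 -0.06641977  0.22737263] 0.9286716098855876 [5.61258374 3.03460466 6.98411606] [ 0.58987367 -0.72780733  0.10532311]
```

There were four clear click cycles, with moment drops near yaw 1.72, 1.48, 1.20 and 0.94. Now a light pull-up to check the lock.

Request:
drive_tool --claw '[1, 1, 1, 1, 1]' --pt "0 0 1" --pt "0 0 2" --pt "0 0 3" --pt "0 0 4" --pt "0 0 4" --yaw '[0, 0, 0, 0, 0]'

```text
clock: 16.48
position: [0.6394, -0.0665, 0.2297]
eef_rot: [3.135, -0.005, 0.931]
wrist_force: [8.7, 1.8, -4.3]
gripper_width: 0.0111
```

```bash
python3 m.py
```

```text
16.4833 [ 0.63940165 -0.06651554  0.2297045 ] 0.9309568966851249 [ 8.69398862  1.8048095  -4.28188624] [ 0.49879384 -1.47752502  0.08856295]
```

Request:
drive_tool --claw '[1, 1, 1, 1]' --pt "0 0 0.8" --pt "0 0 1.5" --pt "0 0 1.5" --pt "0 0 1.5" --yaw '[0, 0, 0, 0]'

```text
clock: 16.82
position: [0.6392, -0.0665, 0.23]
eef_rot: [3.136, -0.004, 0.931]
wrist_force: [10.8, 1.8, -12.8]
gripper_width: 0.0107
```

```bash
python3 m.py
```

```text
16.8167 [ 0.6391585  -0.06652163  0.22997134] 0.9309741809839853 [ 10.83299047   1.81242766 -12.84830259] [ 0.48406427 -1.97581496  0.08269363]
```

It's locked: it resists firmly at z=0.230. I'll ease off, release and retreat straight up.

Request:
drive_tool --claw '[1, 1, 0.3, 0, 0]' --pt "-0.8 0 -1.8" --pt "-0.8 0 -1.8" --pt "-0.8 0 -1.8" --pt "-0.8 0 -1.8" --pt "-0.8 0 -1.8" --yaw '[0, 0, 0, 0, 0]'

```text
clock: 17.23
position: [0.6356, -0.0668, 0.2287]
eef_rot: [3.14, -0.0, 0.931]
wrist_force: [-0.6, 0.5, -0.7]
gripper_width: 0.0427
```

Request:
drive_tool --claw '[0, 0, 0, 0, 0]' --pt "0 0 10" --pt "0 0 25" --pt "0 0 50" --pt "0 0 85" --pt "0 0 100" --yaw '[0, 0, 0, 0, 0]'

```text
clock: 17.65
position: [0.6364, -0.0668, 0.3336]
eef_rot: [3.137, -0.002, 0.931]
wrist_force: [0.9, 0.2, 0.5]
gripper_width: 0.0426
```

Request:
drive_tool --claw '[0, 0, 0, 0, 0]' --pt "0 10 20" --pt "-20 20 20" --pt "-60 20 20" --pt "-80 20 20" --pt "-80 20 20" --yaw '[0, 0, 0, 0, 0]'

```text
clock: 18.07
position: [0.5517, -0.0464, 0.3496]
eef_rot: [-3.141, 0.001, 0.931]
wrist_force: [0.6, 0.1, 0.1]
gripper_width: 0.0427
```

```bash
python3 m.py; python3 - <<'E'
from h import *
s=snap('side','s5.png');w=snap('wrist','w5.png');print(proj(w,(.638,-.066,.216)))
a=cv2.resize(cv2.imread('pics/s5.png')[100:200,200:350],None,fx=4,fy=4)
u,v=map(int,proj(w,(.638,-.066,.216)))
b=cv2.imread('pics/w5.png');print(b.shape)
b=cv2.resize(b,(320,200)); c=a.copy(); 
c=np.vstack([a[:380], np.hstack([b,np.zeros((200,280,3),np.uint8)])]); cv2.imwrite('pics/c5.png',c)
E
```

```text
18.0667 [ 0.55173447 -0.04637926  0.34964661] 0.9308744107246347 [0.57047175 0.10144494 0.09778235] [-0.01675111 -0.03825158  0.01920179]
(np.float64(414.20336463218337), np.float64(151.61263674509098))
(400, 640, 3)
```

View pics/c5.png

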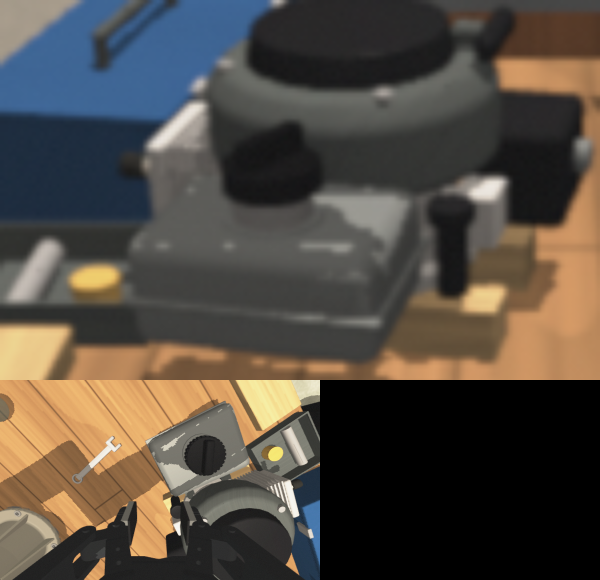

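The gripper is clear and the cap sits on the neck: in the side crop its body is around (272,168), and the wrist view shows it over the flange. One zoomed check for level and height before handing in.

```bash
python3 - <<'E'
from h import *
s=snap('side');w=snap('wrist');t=snap('top')
def z(s,p,n):
    u,v=map(int,proj(s,p));i=s['color'][v-n:v+n,u-n:u+n,::-1];print(u-n,v-n);return cv2.resize(i,(380,380),interpolation=cv2.INTER_CUBIC)
p=(.638,-.066,.205);cv2.imwrite('pics/c6.png',np.hstack([z(s,p,24),z(w,p,48)]))
for h in(.0105,.0145,.0175): # predicted body bottom/top edge rows at the near side for each height
    c=np.array([.638,-.066,.19+h]);print(h,[np.round(proj(s,c+[0,.0335,dz]),1) for dz in(-.0155,.0055)])
E
```

```text
243 117
360 103
0.0105 [array([266.1, 153.1]), array([265.4, 145.7])]
0.0145 [array([265.9, 151.7]), array([265.3, 144.3])]
0.0175 [array([265.8, 150.6]), array([265.2, 143.3])]
```

View pics/c6.png

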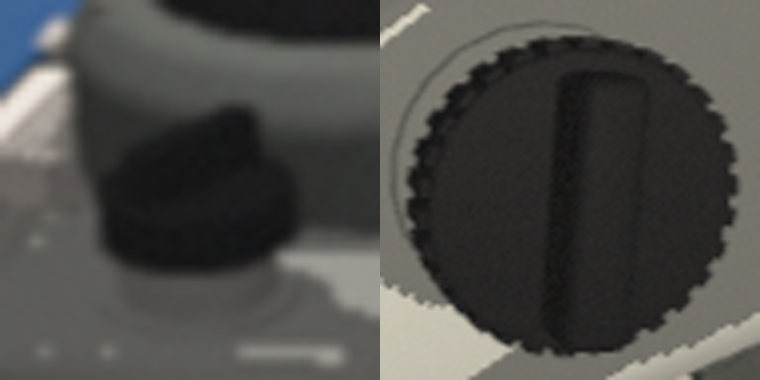

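```bash
python3 -c "
from plant import job;print(job.hand_in())"
```

```text
the job is handed in; nothing more can be done
None
```

I set the fuel cap on the neck, pressed it down against its seal and turned it clockwise to the stop and on through the ratchet. I then let go, backed the arm away and handed the job in at about 18 s. I have no verdict from the system.

- **Clicks:** I counted four from the wrist moment, which climbed to about 0.3–0.4 N m and dropped at roughly 15 degree intervals. I never read the pawl itself, so its resting in a gap at the end is inferred from the last drop in moment. The moment was first at ratchet level about 30 degrees before the first counted click, so there may have been one or two earlier ones.
- **Lock:** a pull of about 10 N lifted the cap only about 3 mm from the bottom of its travel before it held firm. That puts its centre roughly 11.4 mm above the neck, under the 12.5 mm limit, taking the neck as 190 mm high.
- **Final look:** the side picture shows the cap level on the neck. The gripper was clear, with near-zero wrist force. I touched nothing else on the bench as far as I know, but I did not re-measure the other items.
- **Disagreements:** two camera views put the neck mouth at 187 mm, while where the cap bottomed out agrees with the stated 190 mm. I did not see the moment the lugs dropped into the notches. Side loads of up to 11 N showed while feeling, turning and pulling.

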